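# Dock the colour-banded collimators

### The job

The diffractometer is being put back in order: stand each of the four steel collimators upright in the dock whose ring has the colour of its band, flat on the dock's plate inside the ring. They are precision parts, so set them down gently, do not drop them or knock any over. Leave the two black sample canisters with coloured lids where they stand.

Things in the scene. Friction and masses are not known exactly. Their poses are not given: they have to be found in the camera images.
- collimator_red: loose collimator with a red end band: an upright round barrel of polished steel, 76 mm tall and 26 mm in diameter, about 0.18 kg; black foot collar 34 mm in diameter and 10 mm high; the top 18 mm of the barrel is red with a small dark bore hole in the middle. Origin: centre of the underside, z up along the barrel
- collimator_yellow: loose collimator with a yellow end band: an upright round barrel of polished steel, 76 mm tall and 26 mm in diameter, about 0.18 kg; black foot collar 34 mm in diameter and 10 mm high; the top 18 mm of the barrel is yellow with a small dark bore hole in the middle. Origin: centre of the underside, z up along the barrel
- collimator_green: loose collimator with a green end band: an upright round barrel of polished steel, 76 mm tall and 26 mm in diameter, about 0.18 kg; black foot collar 34 mm in diameter and 10 mm high; the top 18 mm of the barrel is green with a small dark bore hole in the middle. Origin: centre of the underside, z up along the barrel
- collimator_blue: loose collimator with a blue end band: an upright round barrel of polished steel, 76 mm tall and 26 mm in diameter, about 0.18 kg; black foot collar 34 mm in diameter and 10 mm high; the top 18 mm of the barrel is blue with a small dark bore hole in the middle. Origin: centre of the underside, z up along the barrel
- dock_red: fixed dock with a red ring: a black square plate 76 x 76 mm and 6 mm thick with a steel screw in each corner, and on it a red ring 62 mm outside and 50 mm inside diameter that rises 8 mm above the plate (its rim is 14 mm above the bench). A docked collimator stands on the plate inside the ring. Origin: centre of the plate's underside, on the bench; z up
- dock_yellow: fixed dock with a yellow ring: a black square plate 76 x 76 mm and 6 mm thick with a steel screw in each corner, and on it a yellow ring 62 mm outside and 50 mm inside diameter that rises 8 mm above the plate (its rim is 14 mm above the bench). A docked collimator stands on the plate inside the ring. Origin: centre of the plate's underside, on the bench; z up
- dock_green: fixed dock with a green ring: a black square plate 76 x 76 mm and 6 mm thick with a steel screw in each corner, and on it a green ring 62 mm outside and 50 mm inside diameter that rises 8 mm above the plate (its rim is 14 mm above the bench). A docked collimator stands on the plate inside the ring. Origin: centre of the plate's underside, on the bench; z up
- dock_blue: fixed dock with a blue ring: a black square plate 76 x 76 mm and 6 mm thick with a steel screw in each corner, and on it a blue ring 62 mm outside and 50 mm inside diameter that rises 8 mm above the plate (its rim is 14 mm above the bench). A docked collimator stands on the plate inside the ring. Origin: centre of the plate's underside, on the bench; z up
- canister_green: loose sample canister, not a collimator: black, 40 mm in diameter, 54 mm tall, with a plain flat green lid 43 mm in diameter, without a hole. It stays where it is. Origin: centre of the underside, z up
- canister_red: loose sample canister, not a collimator: black, 40 mm in diameter, 54 mm tall, with a plain flat red lid 43 mm in diameter, without a hole. It stays where it is. Origin: centre of the underside, z up

How it is judged:
At the end, for the whole second after the job is handed in: Each collimator stands in the dock of its own colour, within 10 mm of the dock's centre, its underside less than 9 mm above the dock's underside (the plate is 6 mm), upright within 0.1 rad, at rest and released; both canisters stand upright within 20 mm of where they began (horizontal distance between collimator_red and dock_red below 0.01 m and z of collimator_red in the frame of dock_red below 0.009 m and angle between each of collimator_red, collimator_yellow, collimator_green, collimator_blue, canister_green, canister_red's own z axis and vertical below 0.1 rad and linear speed of each of collimator_red, collimator_yellow, collimator_green, collimator_blue below 0.02 m/s and contact force between each of collimator_red, collimator_yellow, collimator_green, collimator_blue and the fingers below 0.1 N and horizontal distance between collimator_yellow and dock_yellow below 0.01 m and z of collimator_yellow in the frame of dock_yellow below 0.009 m and horizontal distance between collimator_green and dock_green below 0.01 m and z of collimator_green in the frame of dock_green below 0.009 m and horizontal distance between collimator_blue and dock_blue below 0.01 m and z of collimator_blue in the frame of dock_blue below 0.009 m and distance of each of canister_green, canister_red from where it was at the start of the episode below 0.02 m); the robot touches nothing.
It fails at once if a collimator is knocked over (angle between any of collimator_red, collimator_yellow, collimator_green, collimator_blue's own z axis and vertical above 0.8 rad).
It fails at once if a collimator is dropped (falls freely faster than 0.6 m/s) ((linear speed of collimator_red above 0.6 m/s and contact force between collimator_red and anything else below 0.05 N) or (linear speed of collimator_yellow above 0.6 m/s and contact force between collimator_yellow and anything else below 0.05 N) or (linear speed of collimator_green above 0.6 m/s and contact force between collimator_green and anything else below 0.05 N) or (linear speed of collimator_blue above 0.6 m/s and contact force between collimator_blue and anything else below 0.05 N)).
It fails at once if a canister is moved by more than 20 mm or knocked over ((distance of canister_green from where it was at the start of the episode above 0.02 m or angle between canister_green's own z axis and vertical above 0.5 rad) or (distance of canister_red from where it was at the start of the episode above 0.02 m or angle between canister_red's own z axis and vertical above 0.5 rad)).
It also fails if it takes over 102 s, if anything falls off the work surface, if the arm or the gripper's body presses on something with over 40 N, if the wrist force passes 120 N, or if a joint passes its speed limit or range.

### The arm

A 7-joint arm with a two-finger parallel gripper is mounted at the origin on the work surface. World frame = base frame: x ahead of the robot, y to its left, z up, the work surface at z = 0. Lengths are in m, angles in rad, forces in N, time in s.
With the tool pointing down it reaches from about 0.35 to 0.9 m from the base axis. Payload 8.1 kg.
Tool frame: the origin (TCP) lies at the very end of the fingers, on their centre line; the grasp point (between the pads) lies arm.hold_point_z behind it (arm.hold_point_z is the distance from the TCP to the grasp point, in m); z points along the fingers, y is the line along which they close (so a half turn about z gives the same grasp; the last joint's range is limited). The gripper opens to 92 mm and grips with 3 to 60 N. Pads are 19 mm wide; open, the fingers measure 130 mm over their backs; the gripper's body (75 mm by 190 mm) begins 47 mm behind the grasp point.
Start: joints at [-1.395, 0.434, 0.025, 1.573, -0.012, 1.134, -0.075], TCP at [0.172, 0.601, 0.227] pointing down, gripper open.
Joint ranges: [-2.62, 2.62], [-0.44, 2.09], [-1.27, 1.32], [0.08, 2.57], [-1.32, 4.46], [0.12, 2], [-2.74, 2.74]. Speed limits (rad/s): [2.22, 2.22, 3.01, 3.01, 3.14, 3.14, 3.14].

### API

Orientations are given as a rotation vector (axis times angle).
In Python, from cell import arm, vision, job, cut_out gives the robot as it stands. The module is installed in compiled form; this text tells all that it offers.
- The arm moves only by the tool play_rows, never from a script. Its argument "increments" is text: rows parted by semicolons, each of 5 numbers parted by spaces: the shift along the tool's x, y, z in cm, then the turn about the tool's z in degrees, then the opening, from -1 (shut) to 1 (fully open), so that 0 is half open. A call has 1 to 5 rows; each row shifts and turns the commanded pose from where the row before left it, along the tool's axes as they then stand; what a row does not reach is not made up. A row lasts 1/12 s, in which the tool goes at most 41.7 mm and 7.16 degrees, less where a joint would pass 70% of its speed; a pose out of reach is approached as far as the arm can. A call is refused whole if a number of a shift passes 4.17 or a number of a turn 7.16, either way. A call with a gripper value outside its range is refused whole. The fingers move at their own pace and stop on an object; "grip_force" is the grip in N (left out, the last holds). Time passes only in rows, so rows that do not move let the fingers close. It gives the time, the measured TCP pose, the force, the opening and the grip force at its end, in the units of the state.
- arm.observe(): the state, without advancing time (a new reading comes with each control period).
- vision.get_image(name): name is "side" or "top"; returns a dict with "frame" (400x640x3 uint8, red, green, blue), "z_map" (400x640 float32, m along the optical axis (not along the pixel's ray), 0 where there is no reading), "mtx" (3x3 intrinsics, pixels), "distortion" ([k1, k2, p1, p2, k3] as OpenCV has them; the pictures are not rectified), "cam_to_world" (4x4, takes a point from camera to world coordinates). Camera axes: x right, y up, looking along -z (the intrinsics and any distortion apply to the point x, -y, -z); pixel columns grow to the right and rows downward; lengths in m; the calibration is good to about 2 mm. A picture is of the moment at which its call begins.
- job.sign_off(): hands the job in; it is judged then, once.
Trained networks look in a picture, given as the dict that the camera call returned (one of the last four; its "shot" number tells which), for a name from the list of things; names that differ only in an ending like _2 or _b are one class to them, and where a whole thing is asked for, a point or a joint stands for the part that bears it (a point fixed in the world has none). Each returns a list of dicts, best first, with "confidence" (0 to 1); they miss things now and then, are a little off and sometimes report something else, mostly with a low value. They report only what shows in the picture. A call takes as long as a camera call.
- cut_out(query, picture): "mask" (400x640 bool, what is visible of it) and "point" ([row, column] in pixels, amid what is visible of it).
The state is a dict: "clock": time; "joints": joint angles; "dq": joint speeds; "joint_efforts": joint torques, N m; "position": TCP position; "ee_rot": TCP orientation; "force": force on the tool from outside, world axes, zero at the start; "ft_torque": the same for the moment, N m; "width": opening from 0.0 (shut) to 1.0 (fully open); "gripper_force": force on a finger pad.
Only numpy, scipy, OpenCV 4.12 (cv2) and the standard library are available. Lean on these libraries where they do the work, as an engineer would, in place of code of your own. Each camera call takes 0.05 s, during which the arm holds its last target. There are 200 camera calls.

## Working session

There is one attempt and no reset: what is moved stays moved. The work goes in short steps, Python scripts to look and compute and a tool call to move; the robot and the scene stay as the last step left them, time stands still between calls to the robot, and variables do not carry over. Pictures are saved under pics/ and viewed, at most 14 in all, crops included, and the job is handed in when it is done.

Besides the shell and the picture viewer there is one more tool, called after "Emit:" by a JSON object that holds its "name" and its "arguments". play_rows: Moves the arm, as the interface text tells. Its arguments: {"type":"object","properties":{"increments":{"type":"string"},"grip_force":{"type":"number"}},"required":["increments"]}

```bash
mkdir -p pics; cat > h.py <<'E'
import numpy as np,cv2
from cell import arm,vision,job,cut_out
def world(im,uv,z):
    "z = optical depth; uv Nx2 (col,row)"
    uv=np.asarray(uv,float).reshape(-1,1,2)
    n=cv2.undistortPoints(uv,np.array(im["mtx"]),np.array(im["distortion"])).reshape(-1,2)
    z=np.asarray(z,float).reshape(-1)
    P=np.c_[n[:,0]*z,-n[:,1]*z,-z,np.ones(len(n))]
    return (P@np.array(im["cam_to_world"]).T)[:,:3]
def cloud(im,mask):
    z=im["z_map"]; r,c=np.nonzero(mask&(z>0))
    return world(im,np.c_[c,r],z[r,c])
def save(im,name): cv2.imwrite("pics/"+name,im["frame"][:,:,::-1])
C=["red","yellow","green","blue"]
names=["collimator_"+c for c in C]+["dock_"+c for c in C]+["canister_green","canister_red"]
E
python3 - <<'E'
from h import *
s=arm.observe(); print({k:np.round(v,3) for k,v in s.items()}, arm.hold_point_z)
for n in ["top","side"]:
    im=vision.get_image(n); save(im,n+"0.png"); print(n,np.round(im["cam_to_world"],3).tolist())
    for q in names:
        for d in cut_out(q,im)[:2]:
            P=cloud(im,d["mask"])
            if len(P): 
                t=P[P[:,2]>np.percentile(P[:,2],98)-.006]
                print(q,round(d["confidence"],2),d["point"],d["mask"].sum(),"med",np.round(np.median(P,0),3),"top",np.round((t.min(0)+t.max(0))/2,3),"ext",np.round(np.ptp(t,axis=0),3))
E
```

```text
{'clock': np.float64(0.0), 'joints': array([-1.395,  0.435,  0.025,  1.574, -0.012,  1.134, -0.075]), 'dq': array([-0.001, -0.   ,  0.   , -0.   ,  0.001, -0.002, -0.   ]), 'joint_efforts': array([-1.0000e-03, -6.6785e+01,  9.8500e-01, -3.1447e+01, -6.0000e-02,
        4.3000e-02,  0.0000e+00]), 'position': array([0.172, 0.6  , 0.226]), 'ee_rot': array([-4.370e-01, -3.111e+00,  2.000e-03]), 'force': array([-0.125, -0.304,  0.612]), 'ft_torque': array([-0.028,  0.013, -0.046]), 'gripper_force': np.float64(0.0), 'width': np.float64(1.0)} 0.0188
top [[0.008, 0.981, -0.195, 0.327], [-1.0, 0.004, -0.021, -0.017], [-0.02, 0.195, 0.981, 1.033], [0.0, 0.0, 0.0, 1.0]]
collimator_red 0.68 [232.0, 253.7] 281 med [0.455 0.131 0.068] top [0.458 0.135 0.077] ext [0.023 0.024 0.007]
collimator_yellow 0.69 [150.2, 164.2] 381 med [0.621 0.314 0.051] top [0.625 0.32  0.077] ext [0.025 0.025 0.007]
collimator_green 0.58 [239.0, 463.4] 305 med [ 0.445 -0.279  0.06 ] top [ 0.447 -0.285  0.077] ext [0.023 0.022 0.007]
collimator_blue 0.77 [162.0, 326.9] 330 med [ 0.598 -0.015  0.055] top [ 0.605 -0.015  0
[... 1371 characters left out ...]
] ext [0.089 0.085 0.008]
dock_yellow 0.49 [181.0, 311.4] 272 med [ 0.611 -0.148  0.006] top [ 0.627 -0.147  0.012] ext [0.07  0.07  0.007]
dock_green 0.7 [192.7, 364.0] 390 med [ 0.457 -0.135  0.006] top [ 0.461 -0.024  0.053] ext [0.019 0.009 0.003]
dock_blue 0.77 [160.1, 319.7] 308 med [ 0.613 -0.299  0.006] top [ 0.616 -0.311  0.013] ext [0.065 0.07  0.008]
canister_green 0.65 [206.0, 352.4] 415 med [0.466 0.006 0.034] top [ 0.468 -0.006  0.052] ext [0.041 0.044 0.006]
canister_green 0.64 [230.0, 275.3] 481 med [0.609 0.159 0.039] top [0.613 0.147 0.052] ext [0.042 0.041 0.007]
canister_red 0.87 [206.5, 352.8] 359 med [0.466 0.007 0.036] top [ 0.466 -0.005  0.052] ext [0.038 0.041 0.006]
```

View pics/top0.png

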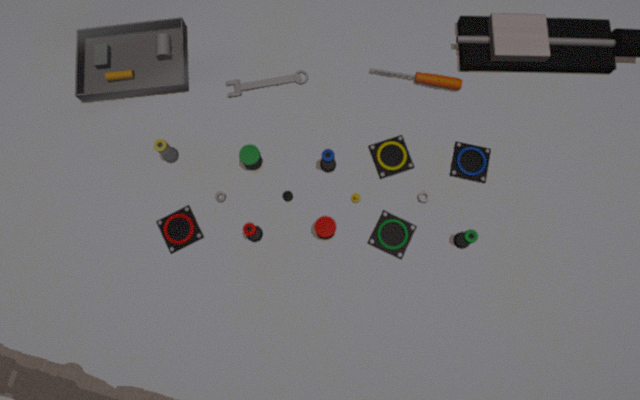

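View pics/side0.png

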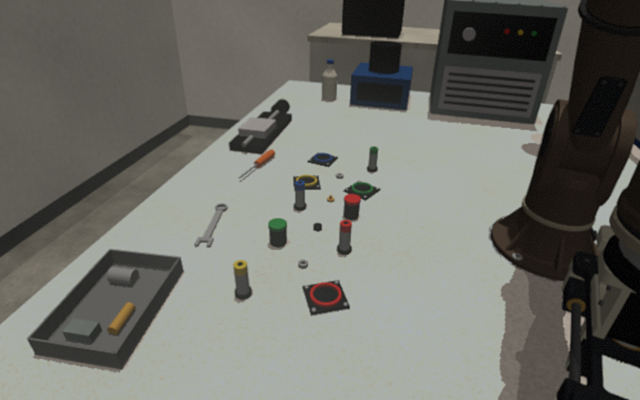

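The top view has the red, yellow, green and blue collimators at about (249,231), (161,146), (470,237) and (327,158). Their docks are at (180,229), (391,155), (393,234) and (470,161). The canisters are at (325,228) red and (250,155) green. The networks confused canisters with docks, so I'll refine the positions from colour in both views.

```bash
cat >> h.py <<'E'
HUE=dict(red=0,yellow=28,green=65,blue=108)
A=dict(collimator_red=(.458,.137),collimator_yellow=(.625,.322),collimator_green=(.447,-.284),collimator_blue=(.605,-.012),
 dock_red=(.467,.294),dock_yellow=(.622,-.146),dock_green=(.459,-.145),dock_blue=(.612,-.311),canister_green=(.612,.146),canister_red=(.467,-.008))
def locate(im,q,xy=None,rad=.05):
    hsv=cv2.cvtColor(im["frame"],cv2.COLOR_RGB2HSV).astype(int); h=HUE[q.split("_")[1]]
    d=np.abs((hsv[...,0]-h+90)%180-90)
    P=cloud(im,(d<14)&(hsv[...,1]>110)&(hsv[...,2]>40))
    P=P[np.hypot(*(P[:,:2]-(xy or A[q])).T)<rad]
    if q[0]=="d": P=P[P[:,2]<.025]
    else: P=P[P[:,2]>.045]; P=P[P[:,2]>np.percentile(P[:,2],90)-.007]
    if len(P)<8: return None
    if q[0]=="d":   # circle fit of ring
        a=np.c_[2*P[:,:2],np.ones(len(P))]; s=np.linalg.lstsq(a,(P[:,:2]**2).sum(1),rcond=None)[0]
        r=np.sqrt(s[2]+s[0]**2+s[1]**2)
        return np.r_[s[:2],np.median(P[:,2]),r,len(P)]
    return np.r_[(P[:,:2].min(0)+P[:,:2].max(0))/2,np.median(P[:,2]),np.ptp(P[:,0])/2,len(P)]
E
python3 - <<'E'
from h import *
ims=[vision.get_image(n) for n in("top","side")]
for q in A: print(q,*[None if (l:=locate(i,q)) is None else np.round(l,4) for i in ims])
E
```

```text
collimator_red [4.577e-01 1.349e-01 7.630e-02 1.240e-02 1.250e+02] [4.594e-01 1.376e-01 7.520e-02 1.120e-02 7.100e+01]
collimator_yellow [6.249e-01 3.193e-01 7.660e-02 1.070e-02 8.300e+01] [6.260e-01 3.238e-01 7.480e-02 1.140e-02 1.030e+02]
collimator_green [ 4.469e-01 -2.850e-01  7.630e-02  1.160e-02  1.100e+02] None
collimator_blue [ 6.035e-01 -1.380e-02  7.670e-02  1.230e-02  1.110e+02] [ 6.053e-01 -1.300e-02  7.520e-02  1.100e-02  2.700e+01]
dock_red [4.676e-01 2.910e-01 1.250e-02 2.830e-02 4.130e+02] [4.667e-01 2.920e-01 1.190e-02 2.800e-02 3.350e+02]
dock_yellow [ 6.235e-01 -1.464e-01  1.200e-02  2.830e-02  3.950e+02] [ 6.223e-01 -1.430e-01  1.160e-02  2.690e-02  8.800e+01]
dock_green [ 4.592e-01 -1.449e-01  1.310e-02  2.800e-02  3.220e+02] [ 4.591e-01 -1.397e-01  1.350e-02  2.720e-02  3.100e+01]
dock_blue [ 6.126e-01 -3.128e-01  1.320e-02  2.820e-02  3.320e+02] [ 6.121e-01 -3.099e-01  1.240e-02  2.810e-02  3.600e+01]
canister_green [6.115e-01 1.426e-01 5.460e-02 1.980e-02 3.030e+02] [6.120e-01 1.474e-01 5.350e-02 1.880e-02 1.320e+02]
canister_red [ 4.671e-01 -9.500e-03  5.430e-02  2.100e-02  3.640e+02] [ 4.676e-01 -7.300e-03  5.320e-02  1.930e-02  1.350e+02]
```

Emit:
{"name": "play_rows", "arguments": {"increments": "0 0 0 -5.3 0.3; 0 0 0 -5.3 0.3; 0 0 0 -5.2 0.3; 0 0 0 0 0.3", "grip_force": 20}}

```text
clock: 1.53
position: [0.1721, 0.6008, 0.2268]
ee_rot: [0.002, -3.142, -0.0]
force: [-0.3, 1.1, 1.0]
width: 0.762
gripper_force: 0.0
```

Emit:
{"name": "play_rows", "arguments": {"increments": "-2 -3.3 0 0 0.3; -2 -3.3 0 0 0.3; -2 -3.3 0 0 0.3; -2 -3.3 0 0 0.3; -2 -3.3 0 0 0.3"}}

```text
clock: 1.95
position: [0.2722, 0.4339, 0.2268]
ee_rot: [0.01, 3.141, 0.001]
force: [2.0, 0.4, 0.9]
width: 0.65
gripper_force: 0.0
```

Emit:
{"name": "play_rows", "arguments": {"increments": "-2 -3.3 0 0 0.3; -2 -3.3 0 0 0.3; -2 -3.3 0 0 0.3; -2 -3.3 0 0 0.3; -2 -3.3 0 0 0.3"}}

```text
clock: 2.37
position: [0.3716, 0.2686, 0.227]
ee_rot: [0.01, 3.141, 0.001]
force: [1.8, 0.0, 1.1]
width: 0.649
gripper_force: 0.0
```

Emit:
{"name": "play_rows", "arguments": {"increments": "-2 -3.3 0 0 0.3; -2 -3.3 0 0 0.3; -2 -3.3 0 0 0.3; 0 0 0 0 0.3; 0 0 0 0 0.3"}}

```text
clock: 2.78
position: [0.4317, 0.169, 0.227]
ee_rot: [0.018, 3.141, 0.0]
force: [-0.1, 1.1, -0.7]
width: 0.651
gripper_force: 0.0
```

Emit:
{"name": "play_rows", "arguments": {"increments": "-2.7 -3.0 0 0 0.3; 0 -0.3 3 0 0.3; 0 0 3 0 0.3; 0 0 2.5 0 0.3; 0 0 0 0 0.3"}}

```text
clock: 3.2
position: [0.4544, 0.1383, 0.1379]
ee_rot: [-0.005, -3.135, 0.004]
force: [-1.1, -0.3, -0.7]
width: 0.645
gripper_force: 0.0
```

Emit:
{"name": "play_rows", "arguments": {"increments": "-0.3 -0.2 0 0 0.3; 0 0 0 0 0.3; 0 0 0 0 0.3"}}

```text
clock: 3.45
position: [0.4618, 0.1368, 0.1434]
ee_rot: [0.005, 3.139, 0.002]
force: [-0.1, -0.4, 0.3]
width: 0.647
gripper_force: 0.0
```

Emit:
{"name": "play_rows", "arguments": {"increments": "0.35 0 0 0 0.3; 0 0 2.5 0 0.3; 0 0 2.5 0 0.3; 0 0 2 0 0.3; 0 0 0 0 0.3"}}

```text
clock: 3.87
position: [0.4553, 0.1357, 0.0698]
ee_rot: [-0.005, -3.138, 0.002]
force: [-0.6, -0.4, 0.3]
width: 0.65
gripper_force: 0.0
```

Emit:
{"name": "play_rows", "arguments": {"increments": "0 0 1.3 0 0.3; 0 0 1.3 0 0.3; 0 0 1 0 0.3; 0 0 0 0 0.3; 0 0 0 0 0.3"}}

```text
clock: 4.28
position: [0.4572, 0.1361, 0.0363]
ee_rot: [0.005, 3.142, 0.0]
force: [0.2, -0.1, 0.1]
width: 0.647
gripper_force: 0.0
```

Emit:
{"name": "play_rows", "arguments": {"increments": "0 0 0 0 0; 0 0 0 0 -0.3; 0 0 0 0 -0.6; 0 0 0 0 -0.6; 0 0 0 0 -0.6", "grip_force": 25}}

```text
clock: 4.7
position: [0.4572, 0.1361, 0.036]
ee_rot: [0.005, 3.141, 0.0]
force: [0.4, 0.2, -0.7]
width: 0.344
gripper_force: 0.0
```

Emit:
{"name": "play_rows", "arguments": {"increments": "0 0 0 0 -0.6; 0 0 0 0 -0.6; 0 0 0 0 -0.6"}}

```text
clock: 4.95
position: [0.4572, 0.1361, 0.0359]
ee_rot: [0.005, 3.141, 0.0]
force: [-0.6, -0.3, 4.8]
width: 0.279
gripper_force: 25.0
```

Emit:
{"name": "play_rows", "arguments": {"increments": "0 0 -1 0 -0.6; 0 0 -2 0 -0.6; 0 0 -2 0 -0.6; -0.2 2 0 0 -0.6; -0.2 2.5 0 0 -0.6"}}

```text
clock: 5.37
position: [0.462, 0.1796, 0.0875]
ee_rot: [0.011, 3.14, 0.0]
force: [0.2, -0.2, -1.2]
width: 0.277
gripper_force: 25.0
```

Emit:
{"name": "play_rows", "arguments": {"increments": "-0.2 2.5 0 0 -0.6; -0.2 2.5 0 0 -0.6; -0.1 2.5 0 0 -0.6; 0 2 0 0 -0.6; 0 1.5 0 0 -0.6"}}

```text
clock: 5.78
position: [0.4661, 0.2931, 0.0861]
ee_rot: [-0.002, -3.141, -0.001]
force: [0.4, 0.3, -1.9]
width: 0.277
gripper_force: 25.0
```

Emit:
{"name": "play_rows", "arguments": {"increments": "0 0 0 0 -0.6; 0 0 0 0 -0.6; 0 0 0 0 -0.6; 0 0 0 0 -0.6"}}

```text
clock: 6.12
position: [0.4667, 0.2894, 0.0858]
ee_rot: [-0.008, -3.141, 0.001]
force: [0.2, -0.2, -1.8]
width: 0.281
gripper_force: 25.0
```

Emit:
{"name": "play_rows", "arguments": {"increments": "0 0.2 1 0 -0.6; 0 0 1.5 0 -0.6; 0 0 1 0 -0.6; 0 0 0.5 0 -0.6; 0 0 0.2 0 -0.6"}}

```text
clock: 6.53
position: [0.4659, 0.2921, 0.0424]
ee_rot: [-0.006, -3.14, 0.002]
force: [-1.2, 0.6, -2.3]
width: 0.28
gripper_force: 25.0
```

Emit:
{"name": "play_rows", "arguments": {"increments": "0 0 0 0 -0.6; 0 0 0 0 -0.6; 0 0 0 0 -0.6"}}

```text
clock: 6.78
position: [0.467, 0.2931, 0.0442]
ee_rot: [0.005, 3.141, 0.001]
force: [-0.4, -0.5, -1.9]
width: 0.276
gripper_force: 25.0
```

Emit:
{"name": "play_rows", "arguments": {"increments": "0 -0.1 0.1 0 -0.6; 0 0 0.1 0 -0.6; 0 0 0 0 -0.6; 0 0 0 0 -0.6"}}

```text
clock: 7.12
position: [0.4668, 0.292, 0.0419]
ee_rot: [0.005, 3.141, 0.0]
force: [1.0, -0.4, -0.4]
width: 0.28
gripper_force: 25.0
```

Emit:
{"name": "play_rows", "arguments": {"increments": "0 0 0 0 -0.35; 0 0 0 0 -0.2; 0 0 0 0 0; 0 0 0 0 0.3; 0 0 0 0 0.3"}}

```text
clock: 7.53
position: [0.4666, 0.292, 0.0418]
ee_rot: [0.005, 3.141, 0.0]
force: [-0.0, 0.0, -0.1]
width: 0.571
gripper_force: 0.0
```

Emit:
{"name": "play_rows", "arguments": {"increments": "0 0 -2 0 0.3; 0 0 -3 0 0.3; 0 0 -3 0 0.3; 0 0 -3 0 0.3; 0 0 0 0 0.3"}}

```text
clock: 7.95
position: [0.4693, 0.2936, 0.1572]
ee_rot: [0.005, 3.135, 0.008]
force: [1.6, 0.0, -0.1]
width: 0.651
gripper_force: 0.0
```

```bash
python3 - <<'E'
from h import *
for n in("top","side"):
    i=vision.get_image(n)
    print(n,locate(i,"collimator_red",(.467,.2915)),locate(i,"dock_red"),locate(i,"collimator_yellow"))
save(i,"s1.png"); print(arm.observe()["position"])
E
```

```text
top None [4.67946490e-01 2.90032764e-01 1.33637695e-02 2.86495989e-02
 1.60000000e+02] [6.25263042e-01 3.19838563e-01 7.65833902e-02 1.06811786e-02
 9.10000000e+01]
side [4.56351428e-01 2.83635008e-01 8.11193011e-02 2.31555876e-02
 9.20000000e+01] [4.66849490e-01 2.93224881e-01 1.18916143e-02 2.79322181e-02
 2.69000000e+02] [6.25635142e-01 3.23633588e-01 7.51077022e-02 1.15041648e-02
 9.90000000e+01]
[0.46721663 0.29249884 0.15297618]
```

View pics/s1.png

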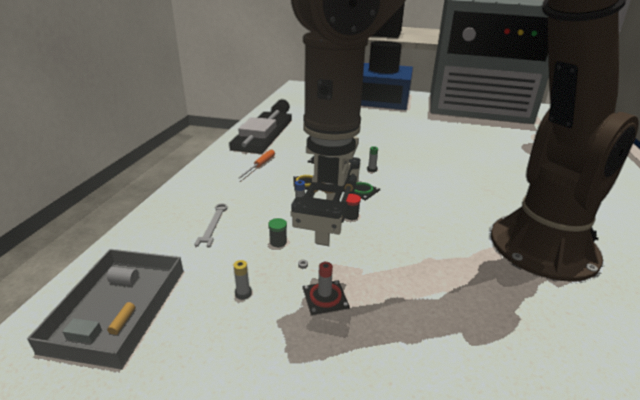

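The red collimator stands upright in the red dock at (325,280). The yellow one is next.

Emit:
{"name": "play_rows", "arguments": {"increments": "-3 0.6 0 0 0.3; -3.3 0.6 0 0 0.3; -3.3 0.6 0 0 0.3; -3.3 0.6 0 0 0.3; -2.9 0.5 0 0 0.3"}}

```text
clock: 8.47
position: [0.6258, 0.3203, 0.1498]
ee_rot: [-0.005, -3.14, 0.002]
force: [-0.0, 0.3, -0.3]
width: 0.648
gripper_force: 0.0
```

Emit:
{"name": "play_rows", "arguments": {"increments": "0 0 0 0 0.3; 0 0 2 0 0.3; 0 0 2 0 0.3; 0 0 0 0 0.3; 0 0 0 0 0.3"}}

```text
clock: 8.88
position: [0.623, 0.3198, 0.1096]
ee_rot: [-0.005, -3.138, 0.003]
force: [-0.6, 0.6, 0.4]
width: 0.651
gripper_force: 0.0
```

Emit:
{"name": "play_rows", "arguments": {"increments": "-0.1 0.1 2 0 0.3; 0 0 2 0 0.3; 0 0 2 0 0.3; 0 0 1.3 0 0.3; 0 0 0 0 0.3"}}

```text
clock: 9.3
position: [0.6241, 0.3208, 0.0365]
ee_rot: [-0.005, -3.138, 0.003]
force: [-0.8, 0.5, -0.2]
width: 0.651
gripper_force: 0.0
```

Emit:
{"name": "play_rows", "arguments": {"increments": "0 0 0 0 0; 0 0 0 0 -0.3; 0 0 0 0 -0.6; 0 0 0 0 -0.6; 0 0 0 0 -0.6"}}

```text
clock: 9.72
position: [0.6262, 0.3217, 0.0398]
ee_rot: [0.005, 3.14, 0.001]
force: [-0.1, 0.1, -0.1]
width: 0.337
gripper_force: 0.0
```

Emit:
{"name": "play_rows", "arguments": {"increments": "0 0 0 0 -0.6; 0 0 0 0 -0.6; 0 0 0 0 -0.6; 0 0 0 0 -0.6"}}

```text
clock: 10.05
position: [0.626, 0.3216, 0.0394]
ee_rot: [0.005, 3.141, 0.001]
force: [-0.3, -0.1, 5.8]
width: 0.28
gripper_force: 25.0
```

Emit:
{"name": "play_rows", "arguments": {"increments": "0 0 -1 0 -0.6; 0 0 -3 0 -0.6; 0 0 -3 0 -0.6; 0 0 -3 0 -0.6; 0 0 -2 0 -0.6"}}

```text
clock: 10.47
position: [0.6263, 0.3217, 0.1621]
ee_rot: [0.005, 3.139, 0.002]
force: [0.8, 0.4, -0.5]
width: 0.277
gripper_force: 25.0
```

Emit:
{"name": "play_rows", "arguments": {"increments": "0 -1.5 0 0 -0.6; 0 -3 0 0 -0.6; 0 -3.5 0 0 -0.6; 0 -3.5 0 0 -0.6; 0 -3.5 0 0 -0.6"}}

```text
clock: 10.88
position: [0.6242, 0.1692, 0.1581]
ee_rot: [-0.005, -3.14, 0.001]
force: [0.7, -1.2, -2.2]
width: 0.279
gripper_force: 25.0
```

Emit:
{"name": "play_rows", "arguments": {"increments": "0 -3.5 0 0 -0.6; 0 -3.5 0 0 -0.6; 0 -3.5 0 0 -0.6; 0 -3.5 0 0 -0.6; 0 -3.5 0 0 -0.6"}}

```text
clock: 11.3
position: [0.6235, -0.0058, 0.1582]
ee_rot: [-0.005, -3.14, 0.0]
force: [1.3, -0.5, -1.8]
width: 0.276
gripper_force: 25.0
```

Emit:
{"name": "play_rows", "arguments": {"increments": "0 -3.5 0 0 -0.6; 0 -3.5 0 0 -0.6; 0 -2.5 0 0 -0.6; 0 0 0 0 -0.6; 0 0 0 0 -0.6"}}

```text
clock: 11.72
position: [0.6231, -0.1014, 0.1582]
ee_rot: [-0.012, -3.14, 0.001]
force: [-0.0, 0.9, -2.0]
width: 0.277
gripper_force: 25.0
```

Emit:
{"name": "play_rows", "arguments": {"increments": "0 -2.2 0 0 -0.6; 0 -2.2 0 0 -0.6; 0 0 2 0 -0.6; 0 0 2.5 0 -0.6; 0 0 2.5 0 -0.6"}}

```text
clock: 12.13
position: [0.6244, -0.1412, 0.0881]
ee_rot: [0.003, 3.141, 0.001]
force: [0.6, 0.5, -2.6]
width: 0.282
gripper_force: 25.0
```

Emit:
{"name": "play_rows", "arguments": {"increments": "0 0 1 0 -0.6; 0 0 0 0 -0.6; 0 0 0 0 -0.6; 0 0 0 0 -0.6"}}

```text
clock: 12.47
position: [0.6252, -0.1422, 0.0801]
ee_rot: [0.004, 3.14, -0.0]
force: [-0.5, -0.6, -1.8]
width: 0.28
gripper_force: 25.0
```

Emit:
{"name": "play_rows", "arguments": {"increments": "0.15 -0.3 1 0 -0.6; 0 0 1.5 0 -0.6; 0 0 0.6 0 -0.6; 0 0 0 0 -0.6; 0 0 0 0 -0.6"}}

```text
clock: 12.88
position: [0.6227, -0.1456, 0.0478]
ee_rot: [-0.005, -3.141, -0.0]
force: [-0.0, -0.1, -2.0]
width: 0.281
gripper_force: 25.0
```

Emit:
{"name": "play_rows", "arguments": {"increments": "0 0 0.15 0 -0.6; 0 0 0.1 0 -0.6; 0 0 0 0 -0.6; 0 0 0 0 -0.6"}}

```text
clock: 13.22
position: [0.6229, -0.1456, 0.0455]
ee_rot: [0.005, 3.141, -0.0]
force: [0.8, 0.5, -1.7]
width: 0.279
gripper_force: 25.0
```

Emit:
{"name": "play_rows", "arguments": {"increments": "0 0 0.1 0 -0.6; 0 0 0 0 -0.6; 0 0 0 0 -0.6"}}

```text
clock: 13.47
position: [0.6231, -0.1456, 0.0453]
ee_rot: [0.005, 3.141, 0.0]
force: [-2.6, -0.3, 7.0]
width: 0.277
gripper_force: 25.0
```

Emit:
{"name": "play_rows", "arguments": {"increments": "0 0 0 0 -0.35; 0 0 0 0 -0.2; 0 0 0 0 0; 0 0 0 0 0.3; 0 0 0 0 0.3"}}

```text
clock: 13.88
position: [0.6228, -0.1455, 0.0442]
ee_rot: [0.005, 3.142, 0.0]
force: [0.5, 0.1, -0.4]
width: 0.568
gripper_force: 0.0
```

Emit:
{"name": "play_rows", "arguments": {"increments": "0 0 -2 0 0.3; 0 0 -3 0 0.3; 0 0 -3 0 0.3; 0 0 -2.5 0 0.3; 0 0 0 0 0.3"}}

```text
clock: 14.3
position: [0.6256, -0.1465, 0.1547]
ee_rot: [0.005, 3.133, -0.002]
force: [1.7, 0.1, 0.9]
width: 0.65
gripper_force: 0.0
```

Emit:
{"name": "play_rows", "arguments": {"increments": "0.4 3 0 0 0.3; 0.5 3.5 0 0 0.3; 0.5 3.5 0 0 0.3; 0.4 3.2 0 0 0.3; 0 0 0 0 0.3"}}

```text
clock: 14.72
position: [0.6042, -0.0043, 0.1485]
ee_rot: [0.01, -3.14, -0.008]
force: [0.5, 0.6, -1.1]
width: 0.65
gripper_force: 0.0
```

Emit:
{"name": "play_rows", "arguments": {"increments": "0 0 0 0 0.3; 0 0 0 0 0.3; 0 0 0 0 0.3"}}

```text
clock: 14.97
position: [0.6052, -0.0152, 0.1491]
ee_rot: [0.008, 3.142, -0.001]
force: [1.1, -0.2, 0.1]
width: 0.652
gripper_force: 0.0
```

```bash
python3 - <<'E'
from h import *
for n in("top","side"):
    i=vision.get_image(n); save(i,n+"2.png")
    print(n,locate(i,"collimator_yellow",(.623,-.1455),.03),locate(i,"dock_yellow"),locate(i,"collimator_blue"),locate(i,"collimator_red",(.467,.2915),.03))
print(arm.observe()["position"])
E
```

```text
Traceback (most recent call last):
  File "h.py", line 25, in locate
    else: P=P[P[:,2]>.045]; P=P[P[:,2]>np.percentile(P[:,2],90)-.007]
                                       ~~~~~~~~~~~~~^^^^^^^^^^^
IndexError: index -1 is out of bounds for axis 0 with size 0
```

```bash
sed -i 's/^    if q\[0\]=="d": P=P\[P/    if len(P)<8 or (q[0]!="d" and (P[:,2]>.045).sum()<8): return None\n&/' h.py; python3 - <<'E'
from h import *
for n in("top","side"):
    i=vision.get_image(n); save(i,n+"2.png")
    print(n,*[None if l is None else np.round(l,4) for l in (locate(i,"collimator_yellow",(.623,-.1455),.03),locate(i,"dock_yellow"),locate(i,"collimator_blue",rad=.03),locate(i,"collimator_red",(.467,.2915),.03))])
print(arm.observe()["position"])
E
```

```text
top [ 6.217e-01 -1.471e-01  8.200e-02  1.290e-02  1.340e+02] [ 6.251e-01 -1.467e-01  1.190e-02  2.920e-02  2.670e+02] None [4.691e-01 2.905e-01 8.220e-02 1.260e-02 1.360e+02]
side [ 6.216e-01 -1.414e-01  8.040e-02  1.110e-02  3.700e+01] [ 6.226e-01 -1.429e-01  1.180e-02  2.690e-02  7.300e+01] None [4.686e-01 2.928e-01 8.110e-02 1.150e-02 1.100e+02]
[ 0.60515864 -0.01499898  0.1491578 ]
```

View pics/side2.png

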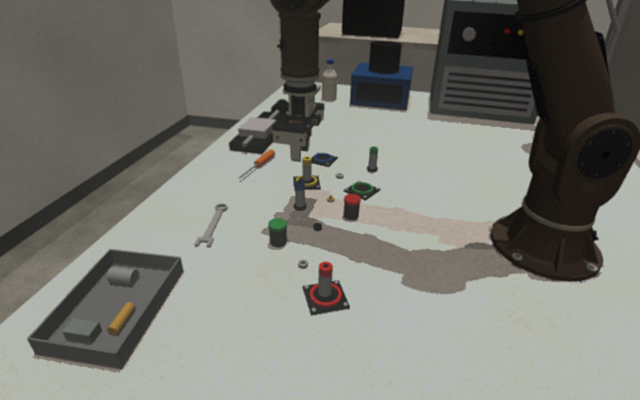

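Yellow at (307,172) and red at (325,280) both stand upright in their docks, within about 2 mm of centre. The gripper is above blue at (299,195).

Emit:
{"name": "play_rows", "arguments": {"increments": "0.1 0.1 2 0 0.3; 0 0 3 0 0.3; 0 0 2 0 0.3; 0 0 0 0 0.3; 0 0 0 0 0.3"}}

```text
clock: 15.53
position: [0.6035, -0.0132, 0.0787]
ee_rot: [-0.007, -3.139, 0.001]
force: [-0.0, 0.4, 0.3]
width: 0.65
gripper_force: 0.0
```

Emit:
{"name": "play_rows", "arguments": {"increments": "0 0 1.5 0 0.3; 0 0 1.5 0 0.3; 0 0 1.1 0 0.3; 0 0 0 0 0.3; 0 0 0 0 0.3"}}

```text
clock: 15.95
position: [0.6044, -0.0127, 0.0388]
ee_rot: [0.005, 3.141, -0.0]
force: [-0.5, -0.2, 0.1]
width: 0.653
gripper_force: 0.0
```

Emit:
{"name": "play_rows", "arguments": {"increments": "0 0 0 0 0; 0 0 0 0 -0.3; 0 0 0 0 -0.6; 0 0 0 0 -0.6; 0 0 0 0 -0.6"}}

```text
clock: 16.37
position: [0.6043, -0.0124, 0.0386]
ee_rot: [0.005, 3.141, 0.0]
force: [0.2, -0.4, -0.5]
width: 0.333
gripper_force: 0.0
```

Emit:
{"name": "play_rows", "arguments": {"increments": "0 0 0 0 -0.6; 0 0 0 0 -0.6; 0 0 0 0 -0.6; 0 0 0 0 -0.6"}}

```text
clock: 16.7
position: [0.6042, -0.0125, 0.0384]
ee_rot: [0.005, 3.141, 0.0]
force: [-0.1, -0.9, 2.9]
width: 0.281
gripper_force: 25.0
```

Emit:
{"name": "play_rows", "arguments": {"increments": "0 0 -1 0 -0.6; 0 0 -3 0 -0.6; 0 0 -3 0 -0.6; 0 0 -3 0 -0.6; 0 0 -2 0 -0.6"}}

```text
clock: 17.12
position: [0.6047, -0.0127, 0.1615]
ee_rot: [0.005, 3.139, 0.0]
force: [-0.2, -0.2, -1.3]
width: 0.277
gripper_force: 25.0
```

Emit:
{"name": "play_rows", "arguments": {"increments": "-0.1 -1.5 0 0 -0.6; -0.1 -3 0 0 -0.6; -0.1 -3.5 0 0 -0.6; -0.1 -3.5 0 0 -0.6; -0.1 -3.5 0 0 -0.6"}}

```text
clock: 17.53
position: [0.6082, -0.1637, 0.1588]
ee_rot: [-0.004, -3.141, -0.0]
force: [0.7, 0.3, -2.4]
width: 0.281
gripper_force: 25.0
```

Emit:
{"name": "play_rows", "arguments": {"increments": "-0.1 -3.5 0 0 -0.6; -0.1 -3.5 0 0 -0.6; -0.1 -3.5 0 0 -0.6; 0 -3 0 0 -0.6; 0 -1.4 0 0 -0.6"}}

```text
clock: 17.95
position: [0.6093, -0.3173, 0.1586]
ee_rot: [-0.013, -3.141, 0.005]
force: [-1.1, -0.4, -1.7]
width: 0.278
gripper_force: 25.0
```

Emit:
{"name": "play_rows", "arguments": {"increments": "0 0 0 0 -0.6; 0 0 0 0 -0.6; 0 0 0 0 -0.6; 0 0 0 0 -0.6"}}

```text
clock: 18.28
position: [0.6117, -0.3092, 0.1582]
ee_rot: [-0.001, -3.142, -0.002]
force: [-1.2, -0.5, -1.9]
width: 0.279
gripper_force: 25.0
```

Down 11.1 to about 0.047.

Emit:
{"name": "play_rows", "arguments": {"increments": "0 -0.2 1.5 0 -0.6; 0 0 2.5 0 -0.6; 0 0 2.5 0 -0.6; 0 0 1.5 0 -0.6; 0 0 0 0 -0.6"}}

```text
clock: 18.7
position: [0.6095, -0.3103, 0.0745]
ee_rot: [-0.001, -3.136, -0.005]
force: [-0.3, -0.4, -2.6]
width: 0.275
gripper_force: 25.0
```

Emit:
{"name": "play_rows", "arguments": {"increments": "0 0 1.2 0 -0.6; 0 0 1.2 0 -0.6; 0 0 0.6 0 -0.6; 0 0 0 0 -0.6; 0 0 0 0 -0.6"}}

```text
clock: 19.12
position: [0.6112, -0.3134, 0.0482]
ee_rot: [-0.005, -3.141, -0.0]
force: [-0.8, 0.3, -1.9]
width: 0.277
gripper_force: 25.0
```

Emit:
{"name": "play_rows", "arguments": {"increments": "-0.1 0.15 0.2 0 -0.6; 0 0 0.15 0 -0.6; 0 0 0 0 -0.6; 0 0 0 0 -0.6"}}

```text
clock: 19.45
position: [0.6123, -0.312, 0.0449]
ee_rot: [0.005, 3.141, -0.0]
force: [-0.4, 0.0, -1.3]
width: 0.279
gripper_force: 25.0
```

Emit:
{"name": "play_rows", "arguments": {"increments": "0 0 0.1 0 -0.6; 0 0 0 0 -0.6; 0 0 0 0 -0.6"}}

```text
clock: 19.7
position: [0.6125, -0.3122, 0.0444]
ee_rot: [0.005, 3.141, -0.0]
force: [-1.0, 0.3, 4.7]
width: 0.274
gripper_force: 25.0
```

Emit:
{"name": "play_rows", "arguments": {"increments": "0 0 0 0 -0.35; 0 0 0 0 -0.2; 0 0 0 0 0; 0 0 0 0 0.3; 0 0 0 0 0.3"}}

```text
clock: 20.12
position: [0.6121, -0.312, 0.0436]
ee_rot: [-0.005, -3.141, -0.0]
force: [-0.0, -0.8, 0.5]
width: 0.564
gripper_force: 0.0
```

Emit:
{"name": "play_rows", "arguments": {"increments": "0 0 -2 0 0.3; 0 0 -3 0 0.3; 0 0 -3 0 0.3; 0 0 -2.5 0 0.3; 0 0 0 0 0.3"}}

```text
clock: 20.53
position: [0.6148, -0.3137, 0.1547]
ee_rot: [0.005, 3.134, -0.006]
force: [0.9, -1.0, -0.3]
width: 0.651
gripper_force: 0.0
```

Emit:
{"name": "play_rows", "arguments": {"increments": "3 0.5 0 0 0.3; 3.5 0.6 0 0 0.3; 3.5 0.6 0 0 0.3; 3.5 0.6 0 0 0.3; 3 0.5 0 0 0.3"}}

```text
clock: 20.95
position: [0.4446, -0.2829, 0.1483]
ee_rot: [-0.006, -3.141, -0.001]
force: [0.1, -0.2, 0.6]
width: 0.649
gripper_force: 0.0
```

Emit:
{"name": "play_rows", "arguments": {"increments": "0 0 0 0 0.3; 0 0 0 0 0.3; 0 0 0 0 0.3; 0 0 0 0 0.3"}}

```text
clock: 21.28
position: [0.4486, -0.2836, 0.1488]
ee_rot: [0.004, 3.141, -0.001]
force: [0.8, -0.0, 0.5]
width: 0.65
gripper_force: 0.0
```

Emit:
{"name": "play_rows", "arguments": {"increments": "0.1 0 2 0 0.3; 0 0 3 0 0.3; 0 0 2 0 0.3; 0 0 0 0 0.3; 0 0 0 0 0.3"}}

```text
clock: 21.7
position: [0.4464, -0.2833, 0.078]
ee_rot: [-0.004, -3.139, -0.001]
force: [-0.3, -0.6, 0.3]
width: 0.652
gripper_force: 0.0
```

Emit:
{"name": "play_rows", "arguments": {"increments": "0 0 1.5 0 0.3; 0 0 1.5 0 0.3; 0 0 1.1 0 0.3; 0 0 0 0 0.3; 0 0 0 0 0.3"}}

```text
clock: 22.12
position: [0.4466, -0.2836, 0.0382]
ee_rot: [0.005, 3.142, -0.0]
force: [0.2, -0.5, -0.2]
width: 0.653
gripper_force: 0.0
```

Emit:
{"name": "play_rows", "arguments": {"increments": "0 0 0 0 0; 0 0 0 0 -0.3; 0 0 0 0 -0.6; 0 0 0 0 -0.6; 0 0 0 0 -0.6"}}

```text
clock: 22.53
position: [0.4464, -0.2836, 0.0381]
ee_rot: [0.005, 3.141, -0.0]
force: [0.7, -0.6, -0.3]
width: 0.339
gripper_force: 0.0
```

Emit:
{"name": "play_rows", "arguments": {"increments": "0 0 0 0 -0.6; 0 0 0 0 -0.6; 0 0 0 0 -0.6; 0 0 0 0 -0.6"}}

```text
clock: 22.87
position: [0.4464, -0.2837, 0.038]
ee_rot: [0.005, 3.141, -0.0]
force: [-0.1, -0.7, 5.3]
width: 0.278
gripper_force: 25.0
```

Emit:
{"name": "play_rows", "arguments": {"increments": "0 0 -1 0 -0.6; 0 0 -2.5 0 -0.6; 0 0 -2.5 0 -0.6; -0.2 2 0 0 -0.6; -0.2 2.5 0 0 -0.6"}}

```text
clock: 23.28
position: [0.451, -0.2404, 0.0997]
ee_rot: [0.011, 3.139, -0.003]
force: [0.1, 0.4, -2.4]
width: 0.278
gripper_force: 25.0
```

Emit:
{"name": "play_rows", "arguments": {"increments": "-0.2 2.5 0 0 -0.6; -0.2 2.5 0 0 -0.6; -0.2 2.5 0 0 -0.6; -0.2 2 0 0 -0.6; 0 0 0 0 -0.6"}}

```text
clock: 23.7
position: [0.4588, -0.1386, 0.0978]
ee_rot: [0.004, -3.141, -0.004]
force: [0.5, 0.4, -1.2]
width: 0.279
gripper_force: 25.0
```

Emit:
{"name": "play_rows", "arguments": {"increments": "0 0 0 0 -0.6; 0 0 0 0 -0.6; 0 0 0 0 -0.6; 0 0 0 0 -0.6"}}

```text
clock: 24.03
position: [0.4585, -0.1446, 0.0978]
ee_rot: [-0.008, -3.142, 0.0]
force: [0.1, 0.4, -2.7]
width: 0.276
gripper_force: 25.0
```

Emit:
{"name": "play_rows", "arguments": {"increments": "0 0.1 1.5 0 -0.6; 0 0 2 0 -0.6; 0 0 1 0 -0.6; 0 0 0.5 0 -0.6; 0 0 0 0 -0.6"}}

```text
clock: 24.45
position: [0.4579, -0.1428, 0.0468]
ee_rot: [-0.006, -3.139, -0.0]
force: [0.6, 0.2, -1.5]
width: 0.28
gripper_force: 25.0
```

Emit:
{"name": "play_rows", "arguments": {"increments": "0 0 0 0 -0.6; 0 0 0 0 -0.6; 0 0 0 0 -0.6"}}

```text
clock: 24.7
position: [0.4592, -0.1427, 0.0484]
ee_rot: [0.005, 3.14, -0.0]
force: [0.3, 0.5, -1.5]
width: 0.28
gripper_force: 25.0
```

Emit:
{"name": "play_rows", "arguments": {"increments": "0.1 -0.1 0.2 0 -0.6; 0 0 0.15 0 -0.6; 0 0 0.1 0 -0.6; 0 0 0 0 -0.6; 0 0 0 0 -0.6"}}

```text
clock: 25.12
position: [0.4579, -0.1437, 0.0439]
ee_rot: [0.005, 3.141, 0.0]
force: [-3.2, 0.2, 10.6]
width: 0.28
gripper_force: 25.0
```

Contact: release, lift straight up and back off.

Emit:
{"name": "play_rows", "arguments": {"increments": "0 0 0 0 -0.35; 0 0 0 0 -0.2; 0 0 0 0 0; 0 0 0 0 0.3; 0 0 0 0 0.3"}}

```text
clock: 25.53
position: [0.4577, -0.1435, 0.0432]
ee_rot: [-0.005, -3.142, -0.0]
force: [0.3, 0.4, 0.5]
width: 0.564
gripper_force: 0.0
```

Emit:
{"name": "play_rows", "arguments": {"increments": "0 0 -2 0 0.3; 0 0 -3 0 0.3; 0 0 -3.5 0 0.3; 0 0 -4 0 0.3; 0 0 -4 0 0.3"}}

```text
clock: 25.95
position: [0.4569, -0.1435, 0.2097]
ee_rot: [-0.005, -3.14, 0.0]
force: [1.7, 0.3, 0.2]
width: 0.647
gripper_force: 0.0
```

Emit:
{"name": "play_rows", "arguments": {"increments": "1 -3.5 0 0 0.3; 1 -3.5 0 0 0.3; 1 -3.5 0 0 0.3; 1 -3.5 0 0 0.3; 1 -3.5 0 0 0.3"}}

```text
clock: 26.37
position: [0.4065, -0.3197, 0.2084]
ee_rot: [0.004, 3.141, -0.0]
force: [0.6, 0.7, -0.2]
width: 0.647
gripper_force: 0.0
```

Emit:
{"name": "play_rows", "arguments": {"increments": "1 -3.5 0 0 0.3; 0 -3.5 0 0 0.3; 0 -3.5 0 0 0.3; 0 0 0 0 0.3; 0 0 0 0 0.3"}}

```text
clock: 26.78
position: [0.3957, -0.4253, 0.2077]
ee_rot: [-0.011, -3.141, 0.001]
force: [-0.4, 1.0, 0.1]
width: 0.647
gripper_force: 0.0
```

```bash
python3 - <<'E'
from h import *
for n in("top","side"):
    i=vision.get_image(n); save(i,n+"3.png"); print(n)
    for c in C:
        d=A["dock_"+c]; print(c,*[None if l is None else np.round(l,4) for l in (locate(i,"collimator_"+c,d,.03),locate(i,"dock_"+c,d))])
    for q in ("canister_green","canister_red"): print(q,locate(i,q))
print(arm.observe()["position"])
E
```

```text
top
red [4.693e-01 2.900e-01 8.230e-02 1.240e-02 1.360e+02] [4.678e-01 2.918e-01 1.240e-02 2.870e-02 3.530e+02]
yellow [ 6.214e-01 -1.470e-01  8.230e-02  1.260e-02  1.280e+02] [ 6.246e-01 -1.470e-01  1.160e-02  2.890e-02  3.420e+02]
green [ 4.590e-01 -1.446e-01  8.190e-02  1.160e-02  1.210e+02] [ 4.591e-01 -1.449e-01  1.340e-02  2.800e-02  3.210e+02]
blue [ 6.125e-01 -3.132e-01  8.190e-02  1.230e-02  1.150e+02] [ 6.127e-01 -3.131e-01  1.300e-02  2.850e-02  2.840e+02]
canister_green [6.11341886e-01 1.42720052e-01 5.43673666e-02 2.03567017e-02
 3.03000000e+02]
canister_red [ 4.67005694e-01 -9.50774171e-03  5.42643866e-02  2.06082766e-02
  3.64000000e+02]
side
red [4.688e-01 2.937e-01 8.100e-02 1.190e-02 1.080e+02] [4.669e-01 2.914e-01 1.190e-02 2.840e-02 2.790e+02]
yellow [ 6.216e-01 -1.417e-01  8.100e-02  1.050e-02  3.300e+01] [ 6.23e-01 -1.43e-01  1.13e-02  2.69e-02  9.80e+01]
green [ 4.581e-01 -1.368e-01  8.150e-02  8.600e-03  1.400e+01] [ 4.589e-01 -1.408e-01  1.310e-02  2.710e-02  3.700e+01]
blue [ 6.133e-01 -3.031e-01  8.090e-02  8.100e-03  9.000e+00] [ 6.120e-01 -3.081e-01  1.250e-02  2.710e-02  3.300e+01]
canister_green [6.11730509e-01 1.48246661e-01 5.35310209e-02 1.86797734e-02
 1.30000000e+02]
canister_red [ 4.67366276e-01 -7.95393703e-03  5.30827054e-02  1.94273865e-02
  1.35000000e+02]
[ 0.39684479 -0.4224626   0.20772679]
```

View pics/top3.png

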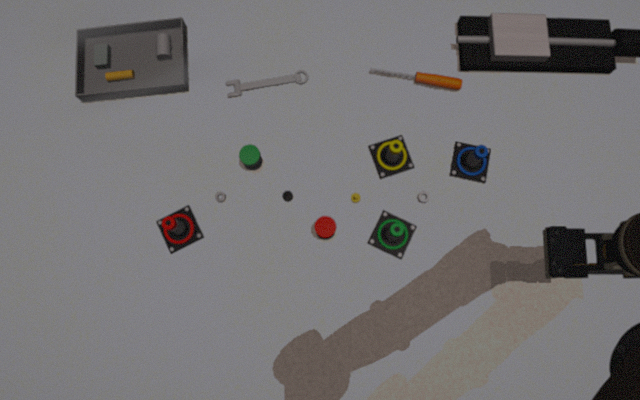

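View pics/side3.png

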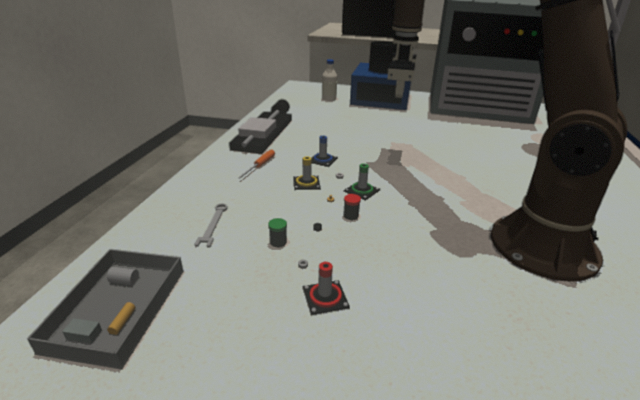

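All four collimators stand upright in their own docks, at (325,283), (307,172), (363,180) and (322,150) in the side view. They are within about 3 mm of centre in the top view, with tops at 82 mm. The canisters haven't moved and the arm is clear.

```bash
python3 -c "
from cell import job; print(job.sign_off())"
```

```text
the job is handed in; nothing more can be done
None
```

All four collimators were placed upright in the docks of their own colour, about 3 mm or less from centre in the top camera view. The canisters did not move, and the job was handed in at about 27 s; the sign-off returned no verdict.

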